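# Put the paper punch back in its hole in the graded punch block

## Task

Take the steel punch that stands on the cork mat and put it back, keeping it upright, into the hole of its own diameter in the graded wooden punch block. Push it gently, never with more than 30 N, until it sits fully home on the hidden bottom of the hole, then let go of it. Leave the two punches on the resting board, the jar and the brush as they are.

Things in the scene. Friction and masses are not known exactly. Their poses are not given: they have to be found in the camera images.
- punch15_center (a point): Centre (half-way up, on the axis) of the steel punch of 15 mm diameter: a straight round bar 90 mm long, foot 45 mm below this point; z runs up its axis. The foot tapers by 2.5 mm in radius over the last 6 mm. Mass 70 to 250 g. It starts upright on the cork mat or on the resting board, at a different place each time.
- punch18_center (a point): Centre (half-way up, on the axis) of the steel punch of 18 mm diameter: a straight round bar 90 mm long, foot 45 mm below this point; z runs up its axis. The foot tapers by 2.5 mm in radius over the last 6 mm. Mass 70 to 250 g. It starts upright on the cork mat or on the resting board, at a different place each time.
- punch21_center (a point): Centre (half-way up, on the axis) of the steel punch of 21 mm diameter: a straight round bar 90 mm long, foot 45 mm below this point; z runs up its axis. The foot tapers by 2.5 mm in radius over the last 6 mm. Mass 70 to 250 g. It starts upright on the cork mat or on the resting board, at a different place each time.
- punch15_foot (a point): Centre of the foot (lower, tapered end) of the 15 mm punch, on its axis, 45 mm below its centre.
- punch18_foot (a point): Centre of the foot (lower, tapered end) of the 18 mm punch, on its axis, 45 mm below its centre.
- punch21_foot (a point): Centre of the foot (lower, tapered end) of the 21 mm punch, on its axis, 45 mm below its centre.
- block: Fixed dark wooden block, 66 mm (x) by 180 mm (y) by 55 mm high; origin at the centre of its underside. Five upright holes along its y, 33 mm apart, graded for punches of 12, 15, 18, 21, 24 mm; smallest at +y, 66 mm from the middle. A hard backing plate inside is the bottom, set at a new height each time and not measured: a punch goes 20 to 42 mm deep. It must be felt.
- hole12 (a point): Centre of the mouth of the hole for a 12 mm punch (13 mm wide), in the block's top face, 55 mm above the bench; z is up, y runs along the row. Inside, 6 to 14 mm down, sits a stiff wooden plug that the punch must push ahead of it: it resists with about 6 N all the way and stays where it is left, so the punch's weight does not move it. At the bottom the push rises sharply. Not over 30 N.
- hole15 (a point): Centre of the mouth of the hole for a 15 mm punch (16 mm wide), in the block's top face, 55 mm above the bench; z is up, y runs along the row. Inside, 6 to 14 mm down, sits a stiff wooden plug that the punch must push ahead of it: it resists with about 6 N all the way and stays where it is left, so the punch's weight does not move it. At the bottom the push rises sharply. Not over 30 N.
- hole18 (a point): Centre of the mouth of the hole for a 18 mm punch (19 mm wide), in the block's top face, 55 mm above the bench; z is up, y runs along the row. Inside, 6 to 14 mm down, sits a stiff wooden plug that the punch must push ahead of it: it resists with about 6 N all the way and stays where it is left, so the punch's weight does not move it. At the bottom the push rises sharply. Not over 30 N.
- hole21 (a point): Centre of the mouth of the hole for a 21 mm punch (22 mm wide), in the block's top face, 55 mm above the bench; z is up, y runs along the row. Inside, 6 to 14 mm down, sits a stiff wooden plug that the punch must push ahead of it: it resists with about 6 N all the way and stays where it is left, so the punch's weight does not move it. At the bottom the push rises sharply. Not over 30 N.
- hole24 (a point): Centre of the mouth of the hole for a 24 mm punch (25 mm wide), in the block's top face, 55 mm above the bench; z is up, y runs along the row. Inside, 6 to 14 mm down, sits a stiff wooden plug that the punch must push ahead of it: it resists with about 6 N all the way and stays where it is left, so the punch's weight does not move it. At the bottom the push rises sharply. Not over 30 N.
- mat_top (a point): Centre of the top face of the fixed square cork mat, 100 by 100 by 6 mm thick. The punch standing on it (within 20 mm of this point) is the one to put away.
- rest: Fixed resting board of light wood, 180 mm (its x) by 90 mm (its y), 6 mm thick, origin at the centre of its underside; the two punches still in use stand on it 100 mm apart along its x.
- jar: Amber glass jar with a steel lid, 64 mm wide, 90 mm high, origin at the centre of its underside; a bystander.
- brush: Flat paste brush with a wooden handle lying on the bench, about 200 mm long; a bystander.

How it is judged:
By the outcome, as a careful person would: the job done as asked, in the order asked, and still so for the second after the job is handed in, with the robot touching nothing.
It also fails if it takes over 45 s, if anything falls off the work surface, if the arm or the gripper's body presses on something with over 40 N, if the wrist force passes 120 N, or if a joint passes its speed limit or range.

## Robot

A 6-joint arm with a two-finger parallel gripper is mounted at the origin on the work surface. World frame = base frame: x ahead of the robot, y to its left, z up, the work surface at z = 0. Lengths are in m, angles in rad, forces in N, time in s.
With the tool pointing down it reaches from about 0.35 to 0.95 m from the base axis. Payload 17.4 kg.
Tool frame: the origin (TCP) lies midway between the tips of the shut fingers; the grasp point (between the pads) lies 19 mm behind it; z points along the fingers, y is the line along which they close (so a half turn about z gives the same grasp; the last joint's range is limited). The gripper opens to 93 mm and grips with 3 to 60 N. Pads are 15 mm wide; open, the fingers measure 128 mm over their backs; the gripper's body (75 mm by 188 mm) begins 65 mm behind the grasp point.
Start: joints at [-1.279, 0.116, 1.442, -0, 1.584, -0.038], TCP at [0.219, -0.639, 0.182] pointing down, gripper open.
Joint ranges: [-2.83, 2.83], [-0.83, 2.19], [0.07, 2.5], [-1.14, 4.28], [0.01, 3], [-2.97, 2.97]. Speed limits (rad/s): [1.89, 1.89, 2.22, 3.14, 3.14, 3.14].

## Interface

Orientations are given as a unit quaternion [w, x, y, z].
In Python, from cell import r, cams gives the robot as it stands.
- The arm moves only by the shell command python3 -m crank 'ROWS' [OPENING] [FORCE]. ROWS is JSON, a list of rows, each a list of 2 entries, a list of its own where there are three numbers: the shift along the tool's x, y, z in mm, then the turn, a rotation vector about the tool's x, y, z in degrees. In form: [[[dx, dy, dz], [wx, wy, wz]], ...]. A call has 1 to 12 rows; each row is the pose to reach, as a shift and turn from the pose commanded when the call began, along the tool's axes at that moment; what a row does not reach only later rows make up. A row lasts 1/8 s, in which the tool goes at most 62.5 mm and 10.7 degrees, less where a joint would pass 70% of its speed; a pose out of reach is approached as far as the arm can. A call with a gripper value outside its range is refused whole. OPENING is the opening, from 0 (shut) to 1 (fully open), set as the call begins (- or left out, the last holds). The fingers move at their own pace and stop on an object; FORCE is the grip in N (left out, the last holds). Time passes only in rows, so rows that repeat a pose let the fingers close. It gives the time, the measured TCP pose, the force, the opening and the grip force at its end, in the units of the state.
- r.get_obs(): the state, without advancing time (a new reading comes with each control period).
- cams.camera(name): name is "scene" or "top"; returns a dict with "img" (384x512x3 uint8, red, green, blue), "camera_matrix" (3x3 intrinsics, pixels), "k1" (the pictures are not rectified: a ray, as slopes to the right and down, at radius r is drawn at 1 + k1 r^2 times it, then the intrinsics apply), "R" (3x3) and "t" (3): a world point X has camera coordinates R X + t. Camera axes: x right, y down, z forward; pixel columns grow to the right and rows downward; lengths in m; the calibration is good to about 2 mm. A picture is of the moment at which its call begins. There is no depth.
- r.job_done(): hands the job in; it is judged then, once.
The state is a dict: "clock": time; "q": joint angles; "qd": joint speeds; "joint_efforts": joint torques, N m; "position": TCP position; "ee_rot": TCP orientation; "force": force on the tool from outside, world axes, zero at the start; "torque": the same for the moment, N m; "opening": finger opening in m; "finger_force": force on a finger pad.
Only numpy, scipy, OpenCV 4.12 (cv2) and the standard library are available. Lean on these libraries where they do the work, as an engineer would, in place of code of your own. Each camera call takes 0.05 s, during which the arm holds its last target. There are 200 camera calls.

## Working session

There is one attempt and no reset: what is moved stays moved. The work goes in short steps, Python scripts to look and compute and a shell command to move; the robot and the scene stay as the last step left them, time stands still between calls to the robot, and variables do not carry over. Pictures are saved under pics/ and viewed, at most 10 in all, crops included, and the job is handed in when it is done.

```bash
mkdir -p pics
python3 - <<'E'
from cell import r,cams
import cv2,numpy as np,pickle
for n in("scene","top"):
    c=cams.camera(n); cv2.imwrite(f"pics/{n}0.png",c["img"][:,:,::-1]); pickle.dump(c,open(f"{n}0.pkl","wb"))
    print(n,c["camera_matrix"].tolist(),c["k1"],(-c["R"].T@c["t"]).round(3),c["R"].round(3).tolist())
o=r.get_obs(); print(o["clock"],o["position"],o["ee_rot"],o["force"],o["opening"])
E
```

```text
scene [[358.55668712969225, 0.0, 252.37731542234903], [0.0, 358.55668712969225, 192.57679016546322], [0.0, 0.0, 1.0]] -0.069918530115395 [0.889 0.435 0.613] [[-0.796, 0.606, 0.01], [0.445, 0.596, -0.669], [-0.411, -0.528, -0.743]]
top [[495.6121647793394, 0.0, 257.4821934107204], [0.0, 495.6121647793394, 186.11493682118504], [0.0, 0.0, 1.0]] -0.15557061918077572 [0.406 0.022 1.07 ] [[0.123, -0.992, 0.003], [-0.97, -0.121, -0.21], [0.208, 0.023, -0.978]]
0.1 [ 0.2185439  -0.63842595  0.18111421] [-4.85731577e-04  9.86435106e-01  1.64150982e-01 -4.32298396e-05] [0.02013033 0.12106925 0.74892288] 0.09261197018000766
```

View pics/scene0.png

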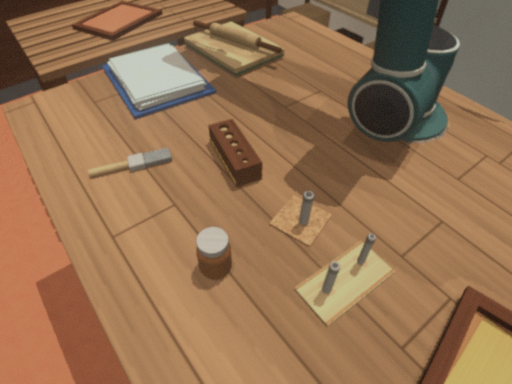

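View pics/top0.png

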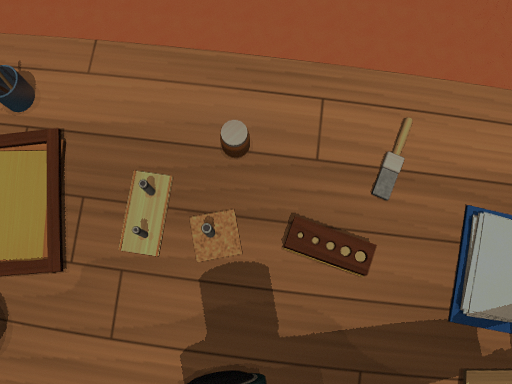

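The scene view shows the mat punch at about (306,208), the board punches at (330,278) and (366,250), and the block at (235,152). In the top view the mat punch head is at about (207,229). The hole row runs from the small end at (300,236) to the large end at (360,257), and board heads are at about (145,184) and (137,230). Next I'll enlarge these to measure them.

Run:
```python
import cv2,pickle,numpy as np
t=pickle.load(open("top0.pkl","rb"))["img"][:,:,::-1];s=pickle.load(open("scene0.pkl","rb"))["img"][:,:,::-1]
up=lambda im,x,y,w,h,k:cv2.resize(im[y:y+h,x:x+w],None,fx=k,fy=k,interpolation=cv2.INTER_NEAREST)
a=np.hstack([up(t,120,160,130,100,3),up(t,280,205,100,75,4)]) if 0 else None
c=np.zeros((600,800,3),np.uint8)
c[0:300,0:400]=up(t,280,205,100,75,4)
c[0:300,400:800]=up(t,125,170,100,75,4)
c[300:600,0:400]=up(s,285,185,100,75,4)
c[300:600,400:800]=up(s,305,225,100,75,4)
cv2.imwrite("pics/z.png",c)
```

```text
(no output)
```

View pics/z.png

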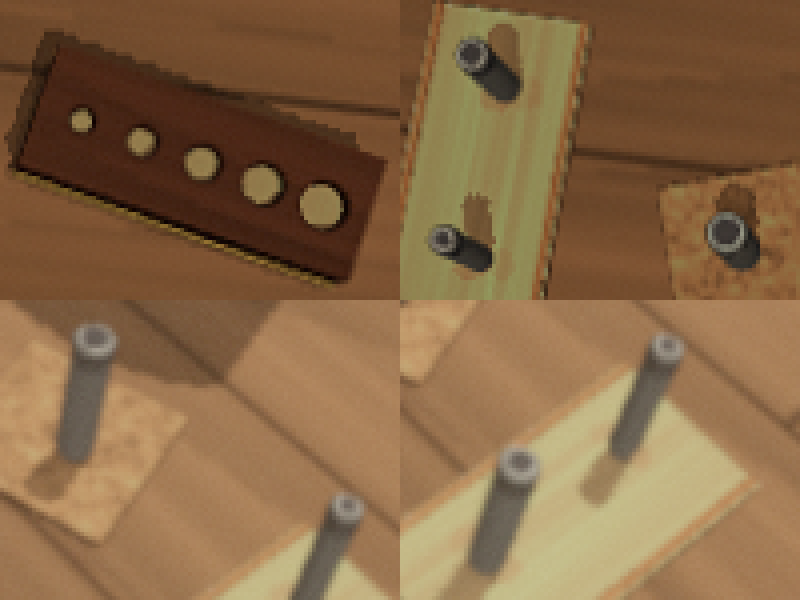

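The crop shows head widths of about 10 px (mat), 8.5 px and 7.5 px (board), so the mat punch should be the 21 mm one. Its hole is the fourth, at crop (262,185). Now I'll measure it numerically.

```bash
cat > h.py <<'E'
import cv2,numpy as np,pickle
def rays(c,px):
    u=cv2.undistortPoints(np.array(px,float).reshape(-1,1,2),c["camera_matrix"],np.array([c["k1"],0,0,0.]))[:,0]
    d=np.c_[u,np.ones(len(u))]@c["R"]
    return -c["R"].T@c["t"],d
def plane(c,px,z):
    o,d=rays(c,px); return o+d*((z-o[2])/d[:,2])[:,None]
def tri(c1,p1,c2,p2):
    A=[];b=[]
    for c,p in((c1,p1),(c2,p2)):
        o,d=rays(c,[p]); d=d[0]/np.linalg.norm(d[0]); P=np.eye(3)-np.outer(d,d); A.append(P); b.append(P@o)
    X=np.linalg.lstsq(np.vstack(A),np.hstack(b),rcond=None)[0]
    return X,[np.linalg.norm(A[i]@X-b[i]) for i in(0,1)]
E
python3 - <<'E'
from h import *
T=pickle.load(open("top0.pkl","rb"));S=pickle.load(open("scene0.pkl","rb"))
def cents(c,box,f,amin):
    x,y,w,h=box; k=6
    im=cv2.resize(c["img"][y:y+h,x:x+w],None,fx=k,fy=k,interpolation=cv2.INTER_CUBIC)
    m=f(im.astype(int)).astype(np.uint8)*255
    out=[]
    for q in cv2.findContours(m,cv2.RETR_EXTERNAL,cv2.CHAIN_APPROX_NONE)[0]:
        if cv2.contourArea(q)>amin*k*k:
            e=cv2.fitEllipse(cv2.convexHull(q)); out.append(((e[0][0]+.5)/k-.5+x,(e[0][1]+.5)/k-.5+y,e[1][0]/k,e[1][1]/k))
    return sorted(out)
grey=lambda im:(im.max(2)-im.min(2)<32)&(im.mean(2)>112)
for n,(b1,b2) in dict(mat=((198,218,20,22),(297,185,18,18)),bA=((136,176,14,14),(321,256,22,18)),bB=((129,222,12,14),(363,230,14,14))).items():
    a=cents(T,b1,grey,8);s=cents(S,b2,grey,8); print(n,np.round(a,1).tolist(),np.round(s,1).tolist())
    for p in a:
        print('  planeT',plane(T,[p[:2]],.096).round(4), 'dia', p[2:][0]*1.03/496,p[3]*1.03/496)
        for q in s: print('  planeS',plane(S,[q[:2]],.096).round(4)); print('  tri',tri(T,p[:2],S,q[:2]))
def plug(im): return (im[...,1]>95)&(im[...,0]>120)
h=cents(T,(285,222,90,50),plug,8); h=[x for x in h if x[3]<14]; print(np.round(h,2).tolist())
P=plane(T,[x[:2] for x in h],.055);print(P.round(4).tolist(),np.linalg.norm(np.diff(P,axis=0),axis=1))
# mouth edges: profile across hole 4
x,y=map(int,h[3][:2]) if len(h)>3 else (345,251)
print(T["img"][y,x-10:x+11].tolist()); print(T["img"][y-10:y+11,x].tolist())
E
```

```text
mat [] [[308.4, 194.8, 7.4, 10.2]]
bA [] [[334.4, 266.1, 8.0, 10.1]]
bB [] [[371.3, 236.8, 5.5, 7.6]]
[[299.92, 234.83, 4.38, 4.71], [314.67, 239.87, 5.41, 5.81], [329.8, 245.33, 7.05, 7.18], [344.71, 250.74, 8.62, 8.99], [359.72, 256.01, 9.78, 10.41]]
[[0.5318, -0.0537, 0.055], [0.5251, -0.085, 0.055], [0.5176, -0.1172, 0.055], [0.5102, -0.1489, 0.055], [0.503, -0.1809, 0.055]] [0.03200754 0.03303251 0.03260655 0.03278292]
[[68, 33, 17], [69, 36, 20], [68, 34, 22], [68, 36, 20], [68, 36, 19], [64, 31, 16], [103, 72, 44], [139, 111, 69], [146, 121, 74], [145, 120, 74], [145, 122, 75], [144, 120, 74], [144, 122, 74], [145, 124, 76], [148, 123, 76], [125, 109, 68], [48, 42, 22], [42, 19, 10], [67, 33, 14], [76, 41, 22], [77, 40, 25]]
[[75, 38, 22], [78, 40, 24], [78, 40, 23], [75, 36, 20], [73, 38, 21], [49, 21, 11], [72, 54, 33], [141, 117, 73], [145, 120, 74], [145, 121, 74], [145, 122, 75], [144, 121, 74], [143, 122, 74], [146, 121, 75], [150, 126, 78], [140, 118, 72], [56, 34, 20], [71, 35, 20], [78, 41, 25], [78, 41, 23], [76, 39, 23]]
```

Run:
```python
from h import *
T=pickle.load(open("top0.pkl","rb"));S=pickle.load(open("scene0.pkl","rb"))
def ell(c,box,f,k=6,amin=8):
    x,y,w,h=box
    im=cv2.GaussianBlur(cv2.resize(c["img"][y:y+h,x:x+w],None,fx=k,fy=k,interpolation=cv2.INTER_CUBIC),(0,0),k*.3).astype(int)
    m=f(im).astype(np.uint8)*255
    m=cv2.morphologyEx(m,cv2.MORPH_CLOSE,np.ones((k,k)))
    out=[]
    for q in cv2.findContours(m,cv2.RETR_EXTERNAL,cv2.CHAIN_APPROX_NONE)[0]:
        if cv2.contourArea(q)>amin*k*k:
            e=cv2.fitEllipse(cv2.convexHull(q)); out.append(((e[0][0]+.5)/k-.5+x,(e[0][1]+.5)/k-.5+y,e[1][0]/k,e[1][1]/k))
    return sorted(out)
print(T["img"][229,198:218].tolist())
g=lambda im:(im.max(2)-im.min(2)<30)&(im.mean(2)>90)
gs=lambda im:(im.max(2)-im.min(2)<32)&(im.mean(2)>112)
for n,(b1,b2) in dict(mat=((198,218,20,22),(297,185,18,18)),bA=((136,176,14,14),(321,256,22,18)),bB=((129,222,12,14),(363,230,14,14))).items():
    a=ell(T,b1,g);s=ell(S,b2,gs)
    for p in a:
        print(n,np.round(p,2),'T',plane(T,[p[:2]],.096).round(4),'mm',p[2]*.97/.4956,p[3]*.97/.4956)
        for q in s: print('   S',np.round(q,2),plane(S,[q[:2]],.096).round(4),tri(T,p[:2],S,q[:2]))
# mouths
hx=[299.92,314.67,329.8,344.71,359.72];hy=[234.83,239.87,245.33,250.74,256.01]
H=[]
for x,y,R in zip(hx,hy,[6,7,7,8,9]):
    f=lambda im:(im[...,0]<58)|(im[...,1]>70)
    e=ell(T,(int(x)-R,int(y)-R,2*R+1,2*R+1),f); e=max(e,key=lambda v:v[3]); H.append(e[:2]); print(np.round(e,2),'mm',np.array(e[2:])*1.012/.4956)
P=plane(T,H,.055); print(P.round(4).tolist())
c=P.mean(0); u=np.linalg.svd(P-c)[2][0]; u*=np.sign(u[1]); print('fit c',c,'u',u,'hole21',c-u*.033)
def f(im): return (im[...,1]>105)&(im[...,0]>120)
print('scene block pix',S["img"][150,205:265:3].tolist())
```

```text
[[143, 109, 63], [144, 118, 68], [148, 109, 63], [96, 67, 42], [134, 134, 117], [90, 86, 77], [63, 57, 52], [59, 53, 50], [61, 54, 51], [58, 53, 50], [58, 51, 47], [103, 100, 89], [135, 132, 116], [62, 59, 51], [28, 28, 26], [44, 35, 29], [84, 56, 34], [143, 109, 61], [146, 105, 60], [143, 96, 55]]
mat [206.23 227.8    9.32   9.64] T [[0.5178 0.1348 0.096 ]] mm 18.244370511054736 18.86499966541092
   S [308.54 194.94   7.38  10.21] [[0.5195 0.1374 0.096 ]] (array([0.51784087, 0.13546198, 0.09326262]), [np.float64(0.00041684413727595946), np.float64(0.000416844137275449)])
bA [142.53 183.3    7.29   8.  ] T [[0.5911 0.2766 0.096 ]] mm 14.25909636833349 15.663597254718475
   S [334.62 266.33   7.94   9.91] [[0.5934 0.279  0.096 ]] (array([0.5915587 , 0.27774093, 0.0925266 ]), [np.float64(0.0002912277512033541), np.float64(0.0002912277512031725)])
bB [135.24 229.57   5.88   6.38] T [[0.4961 0.2754 0.096 ]] mm 11.50673703862545 12.479087156347603
   S [371.44 236.97   5.53   7.63] [[0.4983 0.2773 0.096 ]] (array([0.49624998, 0.2762902 , 0.09314572]), [np.float64(0.00020042558695125613), 
[... 204 characters left out ...]
1550716]
[345.95 250.73  11.44  12.31] mm [23.36880383 25.13936379]
[360.56 256.18  13.34  14.14] mm [27.2368878  28.88032321]
[[0.5324, -0.0551, 0.055], [0.5256, -0.0874, 0.055], [0.5181, -0.1196, 0.055], [0.5105, -0.1515, 0.055], [0.5028, -0.1827, 0.055]]
fit c [ 0.51788295 -0.11924818  0.055     ] u [0.22611283 0.97410112 0.        ] hole21 [ 0.51042122 -0.15139352  0.055     ]
scene block pix [[159, 120, 84], [138, 102, 71], [118, 86, 58], [107, 78, 52], [99, 74, 42], [60, 38, 21], [86, 57, 39], [113, 71, 50], [119, 76, 54], [117, 75, 53], [103, 64, 47], [73, 46, 31], [76, 51, 31], [111, 70, 48], [110, 67, 46], [107, 68, 47], [124, 82, 55], [169, 129, 89], [165, 124, 84], [162, 123, 83]]
```

The mat punch is the 21 mm one: apparent widths of 18.9, 15.6 and 12.4 mm fit 21, 18 and 15 with a constant bias. Its position is about (0.518, 0.136), and hole21 is about (0.510, -0.151). I'll move above the punch with the opening narrowed.

```bash
python3 -m crank '[[[534,-636,0],[0,0,0]],[[534,-636,0],[0,0,0]],[[534,-636,0],[0,0,0]],[[534,-636,0],[0,0,0]],[[534,-636,0],[0,0,0]],[[534,-636,0],[0,0,0]],[[534,-636,0],[0,0,0]],[[534,-636,0],[0,0,0]],[[534,-636,0],[0,0,0]],[[534,-636,0],[0,0,0]],[[534,-636,0],[0,0,0]],[[534,-636,0],[0,0,0]]]' 0.55 20; python3 -c "
from cell import r
o=r.get_obs();print(o)"
```

```text
clock: 1.6
position: [0.4891, 0.0632, 0.1817]
ee_rot: [0.0, 0.986, 0.164, 0.0]
force: [0.6, -1.2, 0.2]
opening: 0.051
finger_force: 0.0
{'clock': 1.6, 'q': array([ 7.68099819e-02, -2.88032062e-01,  1.82019591e+00, -1.33022910e-04,
        1.60912398e+00,  1.31753692e+00]), 'qd': array([ 9.62489156e-01,  5.08688545e-01, -3.92405213e-01, -7.20357471e-04,
       -1.18471564e-01,  9.59892199e-01]), 'joint_efforts': array([-10.32254934, -46.47292256, -57.51309156,   0.277878  ,
         0.54143658,  -2.44711116]), 'position': array([0.48909401, 0.06317153, 0.18172407]), 'ee_rot': array([7.96326776e-05, 9.86413063e-01, 1.64284029e-01, 1.45961873e-04]), 'force': array([ 0.61452411, -1.16685555,  0.22306327]), 'torque': array([-0.07353842, -0.00083535, -0.01243301]), 'finger_force': 0.0, 'opening': 0.050992729666196585}
```

```bash
python3 -m crank '[[[26,-31,0],[0,0,0]],[[52,-61,25],[0,0,0]],[[52,-61,50],[0,0,0]],[[52,-61,50],[0,0,0]],[[52,-61,50],[0,0,0]]]'
python3 - <<'E'
from cell import r,cams
import cv2,numpy as np
from h import *
o=r.get_obs();print(o["position"],o["ee_rot"])
c=np.zeros((450,800,3),np.uint8)
for i,(n,x,y) in enumerate((("top",160,190),("scene",260,150))):
    d=cams.camera(n); pickle.dump(d,open(n+"1.pkl","wb")); c[:,i*400:i*400+400]=cv2.resize(d["img"][y:y+90,x:x+80,::-1],(400,450),interpolation=cv2.INTER_NEAREST)
cv2.imwrite("pics/a.png",c)
E
```

```text
clock: 2.22
position: [0.5185, 0.1353, 0.1328]
ee_rot: [-0.0, 0.986, 0.164, 0.0]
force: [-0.0, 0.9, 0.2]
opening: 0.051
finger_force: 0.0
[0.51853628 0.13526705 0.1327983 ] [-2.12901125e-06  9.86471864e-01  1.63930071e-01  4.39546135e-04]
```

View pics/a.png

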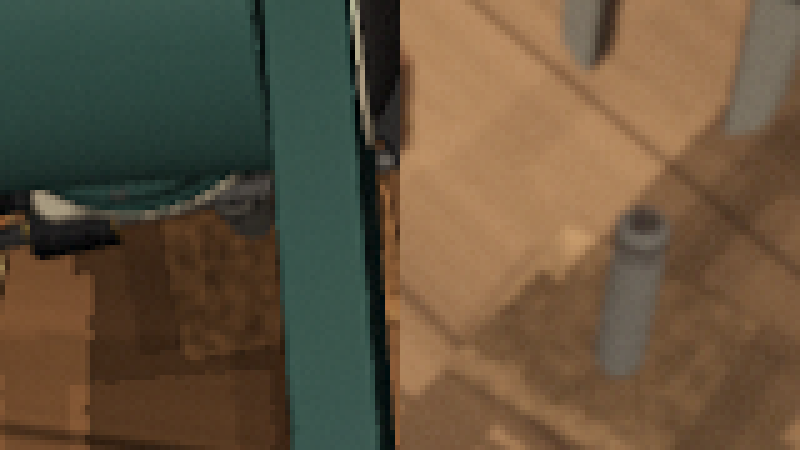

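The top view is blocked by the arm. The scene view shows both fingers, with tips near (298,163) and (328,176), straddling the head at (308,194). I'll descend and close.

```bash
python3 -m crank '[[[0,0,25],[0,0,0]],[[0,0,50],[0,0,0]],[[0,0,70],[0,0,0]],[[0,0,76],[0,0,0]],[[0,0,76],[0,0,0]]]'; python3 -m crank '[[[0,0,0],[0,0,0]],[[0,0,0],[0,0,0]],[[0,0,0],[0,0,0]],[[0,0,0],[0,0,0]],[[0,0,0],[0,0,0]],[[0,0,0],[0,0,0]]]' 0 30
```

```text
clock: 2.95
position: [0.5185, 0.1355, 0.0562]
ee_rot: [0.0, 0.986, 0.164, 0.0]
force: [-0.6, -0.5, 0.2]
opening: 0.051
finger_force: 0.0
clock: 3.7
position: [0.5184, 0.1356, 0.0559]
ee_rot: [-0.0, 0.986, 0.164, 0.0]
force: [0.6, 0.1, 2.9]
opening: 0.019
finger_force: 30.0
```

```bash
python3 -m crank '[[[0,0,-15],[0,0,0]],[[0,0,-45],[0,0,0]],[[0,0,-75],[0,0,0]],[[0,0,-75],[0,0,0]],[[0,0,-75],[0,0,0]]]'
python3 - <<'E'
from cell import r,cams
import cv2,numpy as np
from h import *
o=r.get_obs();print(o["opening"],o["position"],o["force"],o["torque"])
d=cams.camera("scene"); pickle.dump(d,open("scene2.pkl","wb")); cv2.imwrite("pics/b.png",cv2.resize(d["img"][90:250,230:390,::-1],(560,560),interpolation=cv2.INTER_NEAREST))
E
```

```text
clock: 4.32
position: [0.5179, 0.1354, 0.1298]
ee_rot: [0.0, 0.986, 0.164, -0.001]
force: [0.1, -0.2, -2.7]
opening: 0.0189
finger_force: 30.0
0.018892301192669277 [0.51791687 0.13543683 0.12981957] [ 0.06174129 -0.23739582 -2.6534103 ] [1.27664784e-01 5.37286781e-05 1.45180740e-02]
```

View pics/b.png

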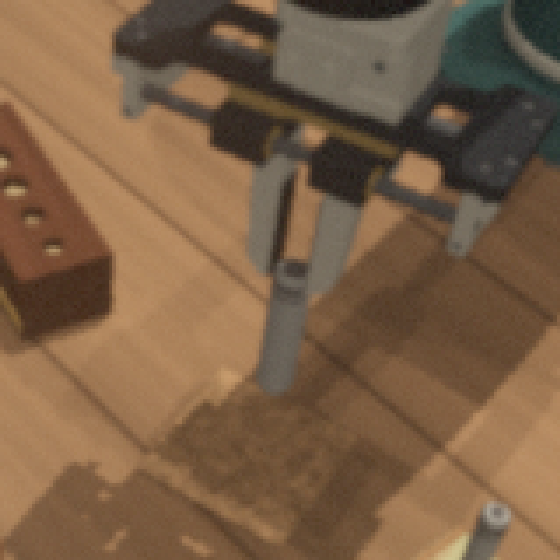

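Run:
```python
from h import *
S=pickle.load(open("scene2.pkl","rb"));S1=pickle.load(open("scene1.pkl","rb"))
for z in(.13,.14,.15,.16,.169):print(z,plane(S,[(313.7,166.6)],z).round(4),plane(S,[(308.6,200.9)],z-.09).round(4))
def proj(c,X): return cv2.projectPoints(np.array(X,float).reshape(-1,1,3),cv2.Rodrigues(c["R"])[0],c["t"],c["camera_matrix"],np.array([c["k1"],0,0,0.]))[0][:,0].round(1)
print('expected head,foot,tcp',proj(S,[[.518,.1355,.169],[.518,.1355,.079],[.518,.1355,.1298]]).tolist())
ty=np.array([.3238,-.9461,0]);c=np.array([.5185,.1353,.1328])
print('exp tips img1',proj(S1,[c+ty*.0255,c-ty*.0255]).tolist())
```

```text
0.13 [[0.4847 0.1088 0.13  ]] [[0.4911 0.1176 0.04  ]]
0.14 [[0.4931 0.1156 0.14  ]] [[0.498  0.1231 0.05  ]]
0.15 [[0.5014 0.1223 0.15  ]] [[0.505  0.1287 0.06  ]]
0.16 [[0.5098 0.1291 0.16  ]] [[0.5119 0.1342 0.07  ]]
0.169 [[0.5173 0.1351 0.169 ]] [[0.5181 0.1392 0.079 ]]
expected head,foot,tcp [[313.6, 166.9], [307.4, 199.7], [310.7, 182.0]]
exp tips img1 [[298.7, 175.4], [323.0, 186.6]]
```

The punch came up with its head where I expected, at (313.7,166.6), but the fingertips look about 12 px higher than the projected TCP. I'll check this closely before going on.

Run:
```python
from h import *
S=pickle.load(open("scene2.pkl","rb"));S1=pickle.load(open("scene1.pkl","rb"))
def proj(c,X): return cv2.projectPoints(np.array(X,float).reshape(-1,1,3),cv2.Rodrigues(c["R"])[0],c["t"],c["camera_matrix"],np.array([c["k1"],0,0,0.]))[0][:,0]
tx=np.array([.9461,.3238,0]);ty=np.array([.3238,-.9461,0]);out=[]
for c,P,op,(x0,y0) in((S1,[.5185,.1353,.1328],.0255,(280,135)),(S,[.518,.1355,.1298],.0095,(280,135))):
    k=10;im=cv2.resize(c["img"][y0:y0+60,x0:x0+40,::-1],None,fx=k,fy=k,interpolation=cv2.INTER_CUBIC)
    for s in(1,-1):
        for col,off in(((0,0,255),0),((0,255,0),.019)):
            for a in (-.0075,.0075):
                p=proj(c,np.array(P)+s*ty*op+tx*a+[0,0,off])[0]; cv2.circle(im,(int((p[0]-x0+.5)*k),int((p[1]-y0+.5)*k)),4,col,-1)
    out.append(im)
cv2.imwrite("pics/c.png",np.hstack(out))
```

```text
(no output)
```

View pics/c.png

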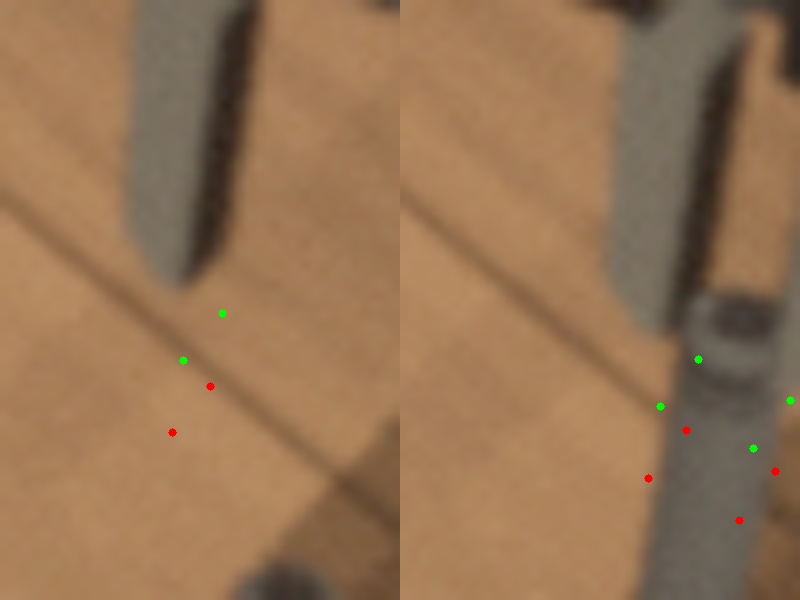

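The visible fingers end about 12–15 px above the projected TCP, and the opening reads 18.9 mm. I'll test whether pad compliance explains the opening by raising the grip force.

```bash
python3 -m crank '[[[0,0,0],[0,0,0]],[[0,0,0],[0,0,0]],[[0,0,0],[0,0,0]]]' - 58; python3 -c "
from cell import r
o=r.get_obs();print(o['opening'],o['finger_force'])"
```

```text
clock: 4.75
position: [0.5182, 0.1355, 0.1305]
ee_rot: [0.0, 0.986, 0.164, -0.0]
force: [-0.3, -0.1, -2.2]
opening: 0.0182
finger_force: 58.0
0.01820992318725585 57.999127751681954
```

The opening falls smoothly from 18.9 to 18.2 mm as force rises, so the pads are soft and a 21 mm bar fits; 18 mm is ruled out. I'll carry it over hole21.

```bash
python3 -m crank '[[[-10,27,0],[0,0,0]],[[-25,67,0],[0,0,0]],[[-42,113,0],[0,0,0]],[[-60,161,0],[0,0,0]],[[-78,209,0],[0,0,0]],[[-93,250,0],[0,0,0]],[[-100,269,3],[0,0,0]],[[-100,269,8],[0,0,0]],[[-100,269,10],[0,0,0]],[[-100,269,10],[0,0,0]],[[-100,269,10],[0,0,0]]]'
python3 - <<'E'
from cell import r,cams
from h import *
o=r.get_obs();print(o["position"],o["force"])
c=np.zeros((500,800,3),np.uint8)
for i,(n,x,y) in enumerate((("top",300,200),("scene",195,95))):
    d=cams.camera(n); pickle.dump(d,open(n+"3.pkl","wb")); c[:,i*400:i*400+400]=cv2.resize(d["img"][y:y+100,x:x+80,::-1],(400,500),interpolation=cv2.INTER_NEAREST)
cv2.imwrite("pics/d.png",c)
E
```

```text
clock: 6.12
position: [0.511, -0.1506, 0.1209]
ee_rot: [0.0, 0.986, 0.165, 0.0]
force: [-0.8, -0.5, -1.4]
opening: 0.018
finger_force: 58.0
[ 0.51097633 -0.15062278  0.12087965] [-0.80030978 -0.51747372 -1.44761433]
```

View pics/d.png

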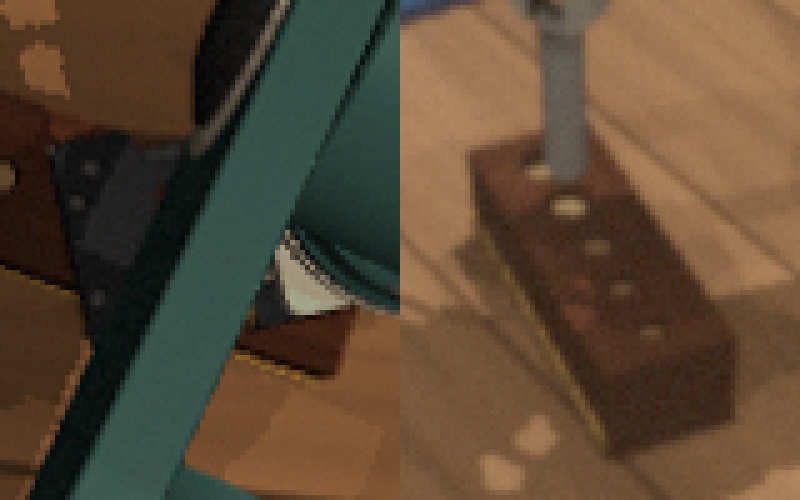

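The top view is blocked again. In the scene view the holes run from the 24 mm one at crop (538,172) to the 12 mm one at (651,333). hole21 is at (570,208), and the foot at (567,178) hangs just above it. I'll compare the foot and the hole within this same camera.

Run:
```python
from h import *
S0=pickle.load(open("scene0.pkl","rb"));S=pickle.load(open("scene3.pkl","rb"))
def proj(c,X): return cv2.projectPoints(np.array(X,float).reshape(-1,1,3),cv2.Rodrigues(c["R"])[0],c["t"],c["camera_matrix"],np.array([c["k1"],0,0,0.]))[0][:,0]
# plugs in scene0
x0,y0,k=200,115,6
im=cv2.resize(S0["img"][y0:y0+75,x0:x0+70],None,fx=k,fy=k,interpolation=cv2.INTER_CUBIC).astype(int)
hsv=im[...,1]
block=cv2.GaussianBlur(im.astype(np.uint8),(0,0),2).astype(int)
m=((block[...,0]>135)&(block[...,1]>115)).astype(np.uint8)*255
for q in cv2.findContours(m,cv2.RETR_EXTERNAL,cv2.CHAIN_APPROX_NONE)[0]:
    a=cv2.contourArea(q)/k/k
    if 3<a<60:
        e=cv2.fitEllipse(q); p=((e[0][0]+.5)/k-.5+x0,(e[0][1]+.5)/k-.5+y0); print('plug',np.round(p,1),round(a,1),plane(S0,[p],.055).round(4))
u=np.array([.2261,.9741,0]);h=np.array([.5104,-.1514,.055])
for i in range(-1,4): print('T-hole in S',proj(S0,[h+u*.033*i]).round(1))
# punch edges now
g=S["img"].astype(int)
for y in range(104,132,3):
    row=g[y,215:242]; sat=row.max(1)-row.min(1); xs=np.where(sat<25)[0]+215; print(y,xs.min() if len(xs) else None,xs.max() if len(xs) else None)
print([ (y,g[y,228].tolist()) for y in range(122,142)])
P=np.array([.5110,-.1506,.1209])
for z in(.160,.0699): print('exp axis',z,proj(S,[[P[0],P[1],z]]).round(1))
```

```text
plug [233.6 144.2] 7.9 [[ 0.522  -0.1122  0.055 ]]
plug [228.4 136.2] 14.0 [[ 0.515  -0.1445  0.055 ]]
plug [223.5 128.9] 12.9 [[ 0.5085 -0.1752  0.055 ]]
T-hole in S [[223.5 126.4]]
T-hole in S [[228.3 134. ]]
T-hole in S [[233.4 142. ]]
T-hole in S [[238.7 150.3]]
T-hole in S [[244.2 159.1]]
104 224 230
107 224 230
110 224 230
113 224 230
116 225 230
119 225 230
122 224 231
125 224 231
128 225 231
131 None None
[(122, [98, 92, 80]), (123, [100, 94, 82]), (124, [99, 92, 82]), (125, [99, 91, 80]), (126, [99, 91, 80]), (127, [96, 89, 77]), (128, [100, 93, 84]), (129, [98, 91, 80]), (130, [96, 85, 73]), (131, [86, 68, 56]), (132, [70, 51, 37]), (133, [66, 42, 25]), (134, [99, 76, 50]), (135, [146, 117, 79]), (136, [159, 130, 90]), (137, [133, 106, 74]), (138, [89, 66, 42]), (139, [69, 49, 35]), (140, [64, 40, 27]), (141, [66, 45, 29])]
exp axis 0.16 [[226.5  97.5]]
exp axis 0.0699 [[228.  129.4]]
```

The hole's near rim is at row ~138 against 137.9 predicted from the top-view position. The punch centre column is ~228 against 228.3 for the hole. I'll trim about 1 mm and lower the taper into the mouth.

```bash
python3 -m crank '[[[-1,0.5,5],[0,0,0]],[[-1,0.5,10],[0,0,0]],[[-1,0.5,13],[0,0,0]],[[-1,0.5,15],[0,0,0]],[[-1,0.5,17],[0,0,0]],[[-1,0.5,17],[0,0,0]],[[-1,0.5,17],[0,0,0]]]'
```

```text
clock: 7.1
position: [0.5101, -0.1522, 0.1039]
ee_rot: [0.0, 0.986, 0.164, 0.0]
force: [0.8, 0.8, -1.3]
opening: 0.0175
finger_force: 58.0
```

```bash
python3 -m crank '[[[0,0,1],[0,0,0]],[[0,0,2],[0,0,0]],[[0,0,3],[0,0,0]],[[0,0,4],[0,0,0]],[[0,0,4],[0,0,0]]]'; python3 -m crank '[[[0,0,1],[0,0,0]],[[0,0,2],[0,0,0]],[[0,0,3],[0,0,0]],[[0,0,4],[0,0,0]],[[0,0,4],[0,0,0]]]'
```

```text
clock: 7.72
position: [0.51, -0.1521, 0.0997]
ee_rot: [-0.0, 0.986, 0.164, -0.0]
force: [0.0, 1.4, -2.1]
opening: 0.0179
finger_force: 58.0
clock: 8.35
position: [0.5099, -0.1521, 0.0955]
ee_rot: [-0.0, 0.986, 0.164, -0.0]
force: [-0.5, 1.6, -1.4]
opening: 0.0179
finger_force: 58.0
```

The foot is 10 mm below the mouth with no vertical resistance, so it has entered. I'll ease the slight +y side force and continue in small steps.

```bash
python3 -m crank '[[[0,-0.4,1],[0,0,0]],[[0,-0.4,2],[0,0,0]],[[0,-0.4,3],[0,0,0]],[[0,-0.4,4],[0,0,0]],[[0,-0.4,4],[0,0,0]]]'; python3 -m crank '[[[0,0,1],[0,0,0]],[[0,0,2],[0,0,0]],[[0,0,3],[0,0,0]],[[0,0,4],[0,0,0]],[[0,0,4],[0,0,0]]]'
```

```text
clock: 8.98
position: [0.5099, -0.1518, 0.0917]
ee_rot: [0.0, 0.986, 0.164, 0.0]
force: [0.2, 1.5, 3.8]
opening: 0.0177
finger_force: 58.0
clock: 9.6
position: [0.5099, -0.1518, 0.0878]
ee_rot: [-0.0, 0.986, 0.164, 0.0]
force: [0.5, 1.2, 4.1]
opening: 0.0179
finger_force: 58.0
```

The plug is now moving: force is about +4 N, which is 6 N less the weight. To limit the push by slip I'll lower the grip, then advance 1 mm at a time.

```bash
python3 -m crank '[[[0,0,0.3],[0,0,0]],[[0,0,0.6],[0,0,0]],[[0,0,1],[0,0,0]],[[0,0,1],[0,0,0]]]' - 22
```

```text
clock: 10.1
position: [0.51, -0.1518, 0.0869]
ee_rot: [0.0, 0.986, 0.164, 0.0]
force: [-0.3, 0.9, 5.7]
opening: 0.0191
finger_force: 22.0
```

```bash
python3 -m crank '[[[0,0,0.3],[0,0,0]],[[0,0,0.6],[0,0,0]],[[0,0,1],[0,0,0]]]'
```

```text
clock: 10.48
position: [0.5101, -0.1518, 0.086]
ee_rot: [0.0, 0.986, 0.164, 0.0]
force: [0.1, 1.1, 6.6]
opening: 0.0195
finger_force: 22.0
```

```bash
python3 -m crank '[[[0,0,0.3],[0,0,0]],[[0,0,0.6],[0,0,0]],[[0,0,0.8],[0,0,0]]]'
```

```text
clock: 10.85
position: [0.51, -0.1518, 0.0852]
ee_rot: [0.0, 0.986, 0.164, 0.0]
force: [0.5, 0.7, 6.8]
opening: 0.0195
finger_force: 22.0
```

```bash
python3 -m crank '[[[0,0,0.3],[0,0,0]],[[0,0,0.6],[0,0,0]],[[0,0,1],[0,0,0]]]'
```

```text
clock: 11.22
position: [0.5101, -0.1518, 0.0842]
ee_rot: [0.0, 0.986, 0.164, 0.0]
force: [0.3, 1.4, 6.5]
opening: 0.0193
finger_force: 22.0
```

```bash
python3 -m crank '[[[0,0,0.3],[0,0,0]],[[0,0,0.6],[0,0,0]],[[0,0,1],[0,0,0]]]'
```

```text
clock: 11.6
position: [0.5101, -0.1518, 0.0833]
ee_rot: [0.0, 0.986, 0.164, 0.0]
force: [0.0, 1.2, 6.6]
opening: 0.0192
finger_force: 22.0
```

```bash
python3 -m crank '[[[0,0,0.3],[0,0,0]],[[0,0,0.6],[0,0,0]],[[0,0,1],[0,0,0]]]'
python3 - <<'E'
from cell import cams
from h import *
d=cams.camera("scene"); pickle.dump(d,open("scene4.pkl","wb"))
im=[cv2.resize(c["img"][60:150,205:255,::-1],None,fx=6,fy=6,interpolation=cv2.INTER_CUBIC) for c in(pickle.load(open("scene3.pkl","rb")),d)]
cv2.imwrite("pics/e.png",np.hstack(im))
E
```

```text
clock: 11.98
position: [0.5101, -0.1518, 0.0823]
ee_rot: [0.0, 0.986, 0.164, 0.0]
force: [-0.3, 1.5, 7.1]
opening: 0.0197
finger_force: 22.0
```

View pics/e.png

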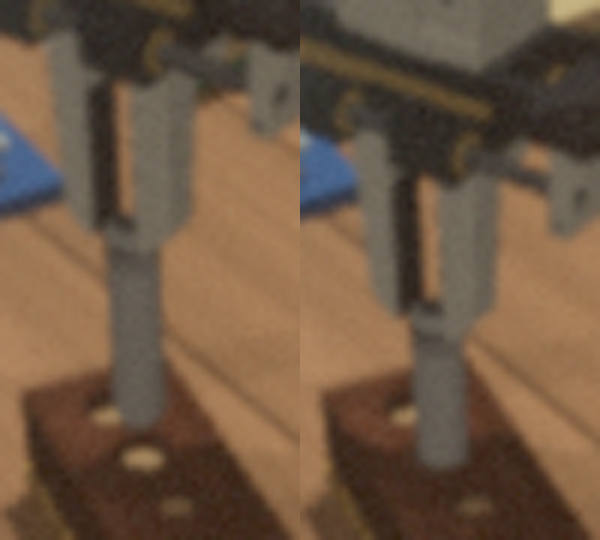

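The punch is in the hole and moves with the fingers: the head shifted about 14.7 px and the tips about 14.2 px, so there is no slip. Depth is now about 24 mm, and I'll continue.

```bash
python3 -m crank '[[[0,0,0.4],[0,0,0]],[[0,0,0.8],[0,0,0]],[[0,0,1.2],[0,0,0]]]'
```

```text
clock: 12.4
position: [0.5101, -0.1518, 0.081]
ee_rot: [0.0, 0.986, 0.164, 0.0]
force: [-0.2, 1.2, 6.8]
opening: 0.0196
finger_force: 22.0
```

```bash
python3 -m crank '[[[0,0,0.4],[0,0,0]],[[0,0,0.8],[0,0,0]],[[0,0,1.2],[0,0,0]]]'
```

```text
clock: 12.78
position: [0.5104, -0.1518, 0.0804]
ee_rot: [0.0, 0.986, 0.164, 0.001]
force: [0.1, 2.9, 13.1]
opening: 0.0194
finger_force: 22.0
```

The push jumped from 6.8 to 13.1 N and the travel lagged, so this is probably the bottom. A slightly harder push should confirm it.

```bash
python3 -m crank '[[[0,0,0.2],[0,0,0]],[[0,0,0.4],[0,0,0]],[[0,0,0.4],[0,0,0]]]'
```

```text
clock: 13.15
position: [0.5106, -0.1519, 0.0804]
ee_rot: [0.0, 0.986, 0.164, 0.001]
force: [-1.5, 2.0, 15.0]
opening: 0.0197
finger_force: 22.0
```

```bash
python3 -m crank '[[[-0.4,-0.4,0.3],[0,0,0]],[[-0.4,-0.4,0.5],[0,0,0]],[[0,0,0.5],[0,0,0]],[[0,0,0.5],[0,0,0]]]' - 30; python3 -m crank '[[[0,0,-0.7],[0,0,0]],[[0,0,-1.2],[0,0,0]],[[0,0,-1.2],[0,0,0]]]'
```

```text
clock: 13.65
position: [0.5108, -0.1519, 0.0803]
ee_rot: [0.0, 0.986, 0.164, 0.001]
force: [-0.6, 2.7, 17.9]
opening: 0.0189
finger_force: 30.1
clock: 14.02
position: [0.5103, -0.1518, 0.0805]
ee_rot: [0.0, 0.986, 0.164, 0.001]
force: [1.4, 1.4, 8.9]
opening: 0.019
finger_force: 30.0
```

There's a hard stop at TCP z = 0.0803 with 17.9 N. I'll unload, release, rise and look.

```bash
python3 -m crank '[[[0,0,-0.7],[0,0,0]],[[0,0,-0.8],[0,0,0]]]'; python3 -m crank '[[[0,0,0],[0,0,0]],[[0,0,0],[0,0,0]],[[0,0,0],[0,0,0]],[[0,0,0],[0,0,0]],[[0,0,0],[0,0,0]]]' 0.6; python3 -m crank '[[[0,0,-20],[0,0,0]],[[0,0,-60],[0,0,0]],[[0,0,-110],[0,0,0]],[[-40,100,-110],[0,0,0]],[[-60,150,-110],[0,0,0]],[[-60,200,-110],[0,0,0]],[[-60,200,-110],[0,0,0]],[[-60,200,-110],[0,0,0]]]'
python3 - <<'E'
from cell import cams
from h import *
d=cams.camera("scene");t=cams.camera("top");pickle.dump(d,open("scene5.pkl","wb"));pickle.dump(t,open("top5.pkl","wb"))
c=np.zeros((384,760,3),np.uint8);c[:,:384]=d["img"][:,50:434,::-1]
c[:,384:]=cv2.resize(t["img"][160:288,270:395,::-1],(376,384))
cv2.imwrite("pics/f.png",c)
E
```

```text
clock: 14.28
position: [0.5099, -0.1518, 0.0806]
ee_rot: [0.0, 0.986, 0.164, 0.0]
force: [1.1, -0.1, 4.2]
opening: 0.0192
finger_force: 30.0
clock: 14.9
position: [0.5099, -0.1518, 0.0806]
ee_rot: [-0.0, 0.986, 0.164, -0.0]
force: [0.9, 0.4, 0.6]
opening: 0.0552
finger_force: 0.0
clock: 15.9
position: [0.5179, -0.3613, 0.1911]
ee_rot: [-0.0, 0.987, 0.163, -0.0]
force: [-0.4, 1.0, 0.6]
opening: 0.0561
finger_force: 0.0
```

View pics/f.png

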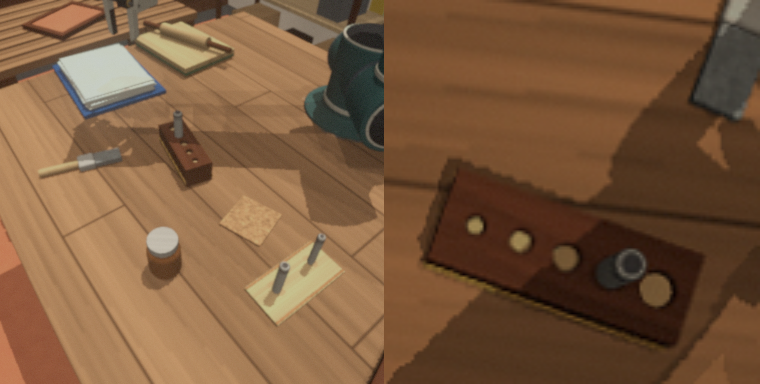

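The final view shows the punch upright in the fourth hole, the 21 mm one, with its head at about (630,265) in the right crop. The board punches, jar and brush are where they were.

```bash
python3 -c "
from cell import r
print(r.job_done())"
```

```text
the job is handed in; nothing more can be done
None
```

The 21 mm punch from the mat stands upright in the 21 mm hole, pushed to a hard stop about 26 mm deep (highest reading 17.9 N) and released; I left the other items alone and handed the job in at about 16 s.

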